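Heft the microscope-parts cases and pack them heaviest at the bottom

ROBOT

A 6-joint arm with a two-finger parallel gripper is mounted at the origin on the work surface. World frame = base frame: x ahead of the robot, y to its left, z up, the work surface at z = 0. Lengths are in mm, angles in rad, forces in N, time in s.
With the tool pointing down it reaches from about 300 to 775 mm from the base axis. Payload 14.6 kg.
Tool frame: the origin (TCP) lies on the centre line of the jaws, within the pads' length; the fingertips stand 11 mm ahead of it and the grasp point (between the pads) lies 8 mm behind it; x points along the fingers, y is the direction in which the jaws open and shut, and the axes are right-handed (so a half turn about x gives the same grasp; the last joint's range is limited). The gripper opens to 94 mm and grips with 3 to 60 N. Pads are 16 mm wide; open, the fingers measure 119 mm over their backs; the gripper's body (75 mm by 177 mm) begins 78 mm behind the grasp point.
Start: joints at [-1.39, 0.3, 1.521, -0, 1.321, -0.067], TCP at [134.893, -533.192, 216.446] pointing down, gripper open.
Joint ranges: [-3.03, 3.03], [-0.79, 2.21], [0.23, 2.52], [-1.04, 4.18], [0, 3.07], [-2.55, 2.55]. Speed limits (rad/s): [2.22, 2.22, 2.57, 3.14, 3.14, 3.14].

INTERFACE

Orientations are given as [roll, pitch, yaw] about the fixed x, y, z axes, in that order (R = Rz(yaw) Ry(pitch) Rx(roll)).
In Python, from cell import manip gives the robot as it stands.
- The arm moves only by the shell command python3 -m handwheel 'ROWS' [OPENING] [FORCE]. ROWS is JSON, a list of rows, each a list of 2 entries, a list of its own where there are three numbers: the shift along the tool's x, y, z in mm, then the turn about the tool's x in rad. In form: [[[x, y, z], spin], ...]. A call has exactly 10 rows; each row shifts and turns the commanded pose from where the row before left it, along the tool's axes as they then stand; what a row does not reach is not made up. A row lasts 1/8 s, in which the tool goes at most 62.5 mm and 10.7 degrees, less where a joint would pass 70% of its speed; a pose out of reach is approached as far as the arm can. A call with a gripper value outside its range is refused whole. OPENING is the closure in counts, from 0 (fully open) to 255 (shut), set as the call begins (- or left out, the last holds). The fingers move at their own pace and stop on an object; FORCE is the grip in N (left out, the last holds). Time passes only in rows, so rows that do not move let the fingers close, or fill a call up. It gives the time, the measured TCP pose, the force and the opening at its end, in the units of the state.
- manip.read_state(): the state, without advancing time (a new reading comes with each control period).
- manip.camera(name): name is "scene" or "top" or "wrist"; returns a dict with "pixels" (480x640x3 uint8, red, green, blue), "z_map" (480x640 float32, mm along the optical axis (not along the pixel's ray), 0 where there is no reading), "mtx" (3x3 intrinsics, pixels), "xyz" and "orientation" of the camera in the world. Camera axes: x right, y up, looking along -z (the intrinsics and any distortion apply to the point x, -y, -z); pixel columns grow to the right and rows downward; lengths in mm; the calibration is good to about 2 mm. A picture is of the moment at which its call begins.
- manip.sign_off(): hands the job in, once; it reports no verdict.
Trained networks look in the newest picture that a camera, given by its name, has taken for a name from the list of things; names that differ only in an ending like _2 or _b are one class to them, and where a whole thing is asked for, a point or a joint stands for the part that bears it (a point fixed in the world has none). Each returns a list of dicts, best first, with "confidence" (0 to 1); they miss things now and then, are a little off and sometimes report something else, mostly with a low value. They report only what shows in the picture. A call takes as long as a camera call.
- manip.cut_out(target, camera): "region" (480x640 bool, what is visible of it) and "centre" ([column, row] in pixels, amid what is visible of it).
The state is a dict: "clock": time; "joints": joint angles; "qd": joint speeds; "effort": joint torques, N m; "eef_pos": TCP position; "eef_rot": TCP orientation; "wrist_force": force on the tool from outside, world axes, zero at the start; "moment": the same for the moment, N m; "finger_gap": finger opening in mm.
Only numpy, scipy, OpenCV 4.12 (cv2) and the standard library are available. Lean on these libraries where they do the work, as an engineer would, in place of code of your own. Each camera call takes 0.05 s, during which the arm holds its last target. There are 200 camera calls.

TASK

Three look-alike closed cases of microscope parts stand on the lab bench, each loaded to a different weight. Heft them to find out which is which, then pack them lid up and squarely on top of one another in the aluminium carrier: the heaviest first at the bottom, the next heaviest on it, and the lightest on top. Set each case down rather than dropping it, and leave the bottle, dish and pot as they are.

Things in the scene. Friction and masses are not known exactly. Their poses are not given: they have to be found in the camera images.
- case_a_center (a point): one of three look-alike closed grey cases, a rigid box 86 (x) x 62 (y) x 42 (z) mm with dark lid seam and blank label on top, loose on the bench, lid up. Point: its centre, 21 mm above its underside; x along its length, z up. Hidden rigid contents: each weighs 0.23 to 0.60 kg, any two differ by 0.12 kg or more; name and place tell nothing of the weight.
- case_b_center (a point): one of three look-alike closed grey cases, a rigid box 86 (x) x 62 (y) x 42 (z) mm with dark lid seam and blank label on top, loose on the bench, lid up. Point: its centre, 21 mm above its underside; x along its length, z up. Hidden rigid contents: each weighs 0.23 to 0.60 kg, any two differ by 0.12 kg or more; name and place tell nothing of the weight.
- case_c_center (a point): one of three look-alike closed grey cases, a rigid box 86 (x) x 62 (y) x 42 (z) mm with dark lid seam and blank label on top, loose on the bench, lid up. Point: its centre, 21 mm above its underside; x along its length, z up. Hidden rigid contents: each weighs 0.23 to 0.60 kg, any two differ by 0.12 kg or more; name and place tell nothing of the weight.
- carrier: open aluminium carrier fixed to the bench, turned up to 0.4 rad. Origin: centre of its underside, z up, x along its length. Base 102 (x) x 78 (y) x 6 mm. End walls with 14 mm corner strips form a pocket 94 x 70 mm, upright to 52 mm above the bench, then flared outward to 63 mm. Long sides open for the fingers between the strips (68 mm gap). Bar handles stand out 20 mm at the ends.
- carrier_pad: thin black rubber pad 88 x 66 x 2 mm on the carrier's floor, fixed; origin at the centre of its underside, 4 mm above the bench, axes as the carrier's. The bottom case stands on it, 6 mm above the bench.
- carrier_bottom (a point): where the centre of the bottom case of the finished stack belongs: on the carrier's vertical axis, 27 mm above the bench; axes as the carrier's. That case lies wholly between the guides, with 4 mm play all round.
- carrier_middle (a point): where the centre of the middle case of the finished stack belongs: on the carrier's vertical axis, 69 mm above the bench; axes as the carrier's. Only its lower part is between the guides.
- carrier_top (a point): where the centre of the top case of the finished stack belongs: on the carrier's vertical axis, 111 mm above the bench; axes as the carrier's. It is above the guides and just rests on the one below.
- dropper_mid (a point): bystander: small amber dropper bottle, 34 mm across, 75 mm tall; point at its centre
- dish_mid (a point): bystander: flat round clear dish, 90 mm across, 16 mm tall; point at its centre
- pot_mid (a point): bystander: clear specimen pot with white cap, 58 mm across, 65 mm tall; point at its centre

How it is judged:
By the outcome, as a careful person would: the job done as asked, in the order asked, and still so for the second after the job is handed in, with the robot touching nothing.
It also fails if it takes over 72 s, if anything falls off the work surface, if the arm or the gripper's body presses on something with over 40 N, if the wrist force passes 120 N, or if a joint passes its speed limit or range.

## Working session

There is one attempt and no reset: what is moved stays moved. The work goes in short steps, Python scripts to look and compute and a shell command to move; the robot and the scene stay as the last step left them, time stands still between calls to the robot, and variables do not carry over. Pictures are saved under pics/ and viewed, about 8 in all and at most 12, crops included, and the job is handed in when it is done.

```bash
ls; mkdir -p pics
cat > h.py <<'E'
import numpy as np, cv2
from cell import manip
from scipy.spatial.transform import Rotation as R
def world(c, mask):
    v,u=np.nonzero(mask & (c["z_map"]>0)); z=c["z_map"][v,u]
    K=c["mtx"]; p=np.stack([(u-K[0,2])/K[0,0]*z, -(v-K[1,2])/K[1,1]*z, -z],1)
    o=np.array(c["orientation"]); M=R.from_euler('xyz',o).as_matrix() if o.shape==(3,) else o
    return p@M.T+np.array(c["xyz"])
def save(c,n): cv2.imwrite(f"pics/{n}.png",c["pixels"][:,:,::-1])
E
python3 - <<'E'
from h import *
print(manip.read_state())
for n in ["top","scene"]:
    c=manip.camera(n); save(c,n+"0"); print(n,c["xyz"],c["orientation"],c["mtx"], [k for k in c])
    for t in ["case_a_center","carrier","dropper_mid","dish_mid","pot_mid"]:
        for d in manip.cut_out(t,n)[:4]:
            p=world(c,d["region"]); 
            if len(p)<5: print(t,"few");continue
            zt=np.percentile(p[:,2],90); q=p[abs(p[:,2]-zt)<5]
            r=cv2.minAreaRect(q[:,:2].astype(np.float32))
            print(t,round(d["confidence"],2),np.round(d["centre"]),len(p),"ztop",round(zt),"rect",np.round(r[0],1),np.round(r[1],1),round(r[2],1), "med",np.round(np.median(p,0)))
E
```

```text
pics
{'clock': 0.0, 'joints': array([-1.38959812e+00,  3.00438264e-01,  1.52159406e+00, -2.02654581e-06,
        1.32068064e+00, -6.65725183e-02]), 'qd': array([-1.82957007e-03, -7.02132326e-05,  7.13819598e-04, -9.09629029e-04,
        1.10938330e-03, -5.25402077e-04]), 'effort': array([ 2.57805994e-03, -5.31800795e+01, -3.52732444e+01,  7.09005701e-02,
        2.44830572e-02, -1.25249289e-04]), 'eef_pos': array([ 134.84990975, -532.95393488,  215.89883905]), 'eef_rot': array([-1.63561672,  1.56967601,  1.75374716]), 'wrist_force': array([ 0.19101843, -0.48709818,  0.21965511]), 'moment': array([-0.02351422,  0.01012759,  0.01279153]), 'finger_gap': 93.5445535418914}
top [ 387.49578414   15.49427595 1234.80106602] [ 0.18295914 -0.01646885 -1.56060522] [[556.50996088   0.         327.11413646]
 [  0.         556.50996088 240.70120147]
 [  0.           0.           1.        ]] ['pixels', 'z_map', 'mtx', 'xyz', 'orientation']
case_a_center 0.91 [370. 266.] 1274 ztop 45 rect [560.8 -91.7] [61.9 86.8] 65.4 med [558. -91.  41.]
carrier 0.97 [282. 288.] 2263 ztop 60 rect [496.4  95.4] [11
[... 786 characters left out ...]
ation']
case_a_center 0.86 [311. 250.] 1312 ztop 41 rect [562.6 -91.1] [65.7 86.3] 65.4 med [569. -75.  38.]
carrier 0.85 [400. 281.] 2852 ztop 58 rect [497.8  94.3] [115.6  89.7] 15.7 med [475.  98.  29.]
dropper_mid 0.71 [214. 245.] 446 ztop 65 rect [ 735.5 -202.5] [ 8.7 15.6] 81.8 med [ 738. -197.   37.]
dropper_mid 0.67 [290. 205.] 1094 ztop 41 rect [ 491.6 -310.6] [90.3 67.5] 7.7 med [ 499. -290.   29.]
dropper_mid 0.62 [313. 254.] 1324 ztop 41 rect [563.8 -91.6] [65.5 83.7] 64.7 med [571. -75.  37.]
dish_mid 0.92 [310. 374.] 2462 ztop 16 rect [739.6 177. ] [88.3 89.8] 7.1 med [743. 184.  15.]
pot_mid 0.59 [253. 291.] 1264 ztop 64 rect [739.1 -28.9] [51.2 50.8] 23.5 med [746. -12.  41.]
```

View pics/top0.png

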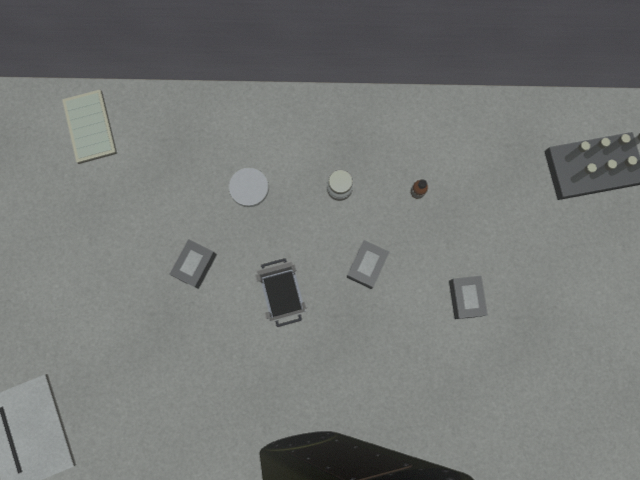

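View pics/scene0.png

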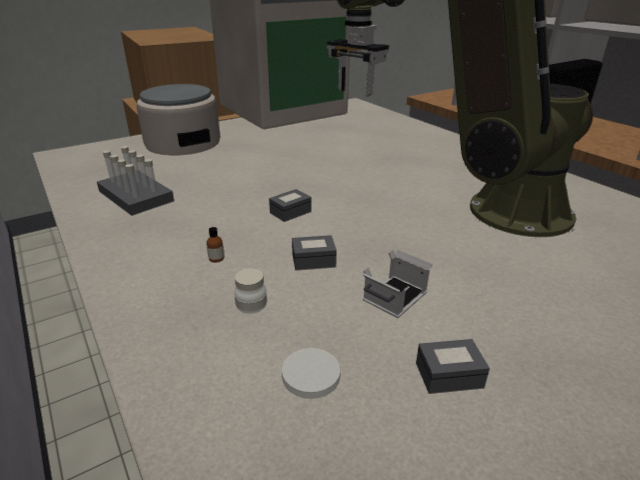

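The pictures show cases at top pixels (193,263), (368,264) and (468,297), and the carrier at (281,290). I'll write the move planner and go over the right-hand case.

```bash
cat >> h.py <<'E'
def jaw():
    s=manip.read_state(); M=R.from_euler('xyz',s["eef_rot"]).as_matrix(); return s,M
def goal(x,y,z,ang,n=None):
    """ang: wanted jaw direction (deg, world). Prints per-row tool shift and spin for n equal rows."""
    s,M=jaw(); d=M.T@(np.array([x,y,z])-s["eef_pos"])
    cur=np.degrees(np.arctan2(M[1,1],M[0,1])); dy=(ang-cur+90)%180-90
    spin=-np.radians(dy)  # tool x points down
    if n is None: n=int(max(np.ceil(np.linalg.norm(d)/55),np.ceil(abs(spin)/.17),1))
    A=sum(R.from_euler('x',k*spin/n).as_matrix() for k in range(n)); v=np.linalg.solve(A,d)
    print("jaw",round(cur,1),"pos",np.round(s["eef_pos"],1),"xaxis",np.round(M[:,0],3),"j1,j6",np.round(s["joints"][[0,5]],2),"t",round(s["clock"],2))
    print(f"  {n} rows of",np.round(v,1).tolist(),round(spin/n,4)," total",np.round(d,1).tolist(),round(spin,4))
def rects(cam="wrist",name="case_a_center",zt=42,pic=None,min_conf=.3):
    c=manip.camera(cam)
    if pic: save(c,pic)
    s,M=jaw(); out=[]
    for d in manip.cut_out(name,cam):
        if d["confidence"]<min_conf: continue
        p=world(c,cv2.dilate(d["region"].astype(np.uint8),np.ones((5,5)))>0)
        zz=np.percentile(p[:,2],85) if zt is None else zt
        q=p[abs(p[:,2]-zz)<6]
        if len(q)<50: continue
        r=cv2.minAreaRect(q[:,:2].astype(np.float32)); (w,h),a=r[1],r[2]
        ja=a if w<h else a+90   # short-side direction
        print(name,round(d["confidence"],2),"px",np.round(d["centre"]),"xy",np.round(r[0],1),"short/long",np.round(sorted(r[1]),1),"jaw",round((ja)%180,1),"z",round(np.median(q[:,2]),1)); out.append((r[0],ja))
    return out
E
python3 - <<'E'
from h import *
goal(491.6,-310.6,200,97)
E
```

```text
jaw -75.8 pos [ 134.9 -533.2  216.5] xaxis [-0. -0. -1.] j1,j6 [-1.39 -0.07] t 0.6
  8 rows of [2.1, -18.8, -49.1] 0.0157  total [16.5, -128.3, -400.4] 0.1256
```

```bash
python3 -m handwheel '[[[2.1,-18.8,-49.1],0.0157],[[2.1,-18.8,-49.1],0.0157],[[2.1,-18.8,-49.1],0.0157],[[2.1,-18.8,-49.1],0.0157],[[2.1,-18.8,-49.1],0.0157],[[2.1,-18.8,-49.1],0.0157],[[2.1,-18.8,-49.1],0.0157],[[2.1,-18.8,-49.1],0.0157],[[0,0,0],0],[[0,0,0],0]]' 0 25
python3 - <<'E'
from h import *
rects(zt=None,pic="w1")
goal(491.6,-310.6,19,97)
E
```

```text
clock: 1.85
eef_pos: [490.9, -310.6, 199.5]
eef_rot: [-0.232, 1.57, 3.032]
wrist_force: [0.5, 0.2, 0.4]
finger_gap: 93.9
case_a_center 0.64 px [51. 96.] xy [561.4 -91.7] short/long [64.1 86.8] jaw 65.3 z 42.4
jaw -83.1 pos [ 490.5 -311.2  199.8] xaxis [ 0. -0. -1.] j1,j6 [-0.63  0.82] t 1.95
  4 rows of [45.2, -0.1, -0.3] -0.0003  total [180.8, -0.5, -1.2] -0.0012
```

View pics/w1.png

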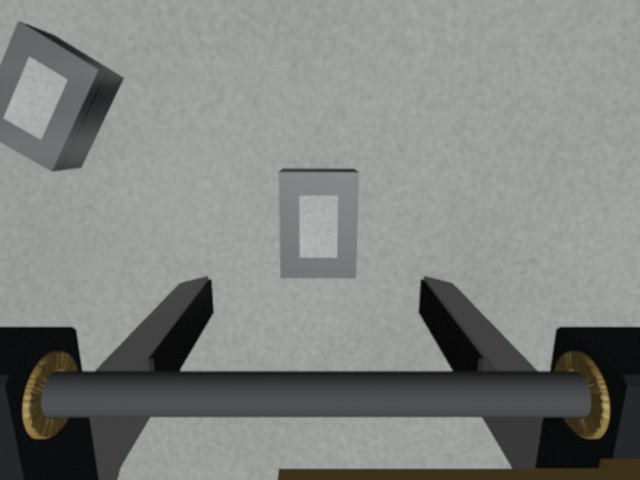

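The wrist view shows the case at (318,223), squared up with the jaws, with the middle case at (50,95). The network missed the near one, so I'll find lids by height in the depth map.

```bash
cat >> h.py <<'E'
def tops(cam="wrist",z0=37,z1=47,pic=None,amin=40):
    c=manip.camera(cam); 
    if pic: save(c,pic)
    zm=c["z_map"]; W=np.zeros(zm.shape+(3,)); W[zm>0]=world(c,zm>0)
    m=((W[...,2]>z0)&(W[...,2]<z1)&(zm>0)).astype(np.uint8)
    n,l,st,_=cv2.connectedComponentsWithStats(m)
    s,M=jaw()
    for i in range(1,n):
        q=W[l==i]; r=cv2.minAreaRect(q[:,:2].astype(np.float32)); sh,lo=sorted(r[1])
        if not(52<sh<75 and 75<lo<98): continue
        a=r[2] if r[1][0]<r[1][1] else r[2]+90
        t=M.T@(np.array([*r[0],0])-s["eef_pos"])
        print(cam,"px",np.round(_[i]),"xy",np.round(r[0],1),"mean",np.round(q[:,:2].mean(0),1),"dims",np.round([sh,lo],1),"jaw",round(a%180,1),"z",round(np.median(q[:,2]),1),"tool yz",np.round(t[1:],1))
E
python3 - <<'E'
from h import *
tops(); tops("top")
E
```

```text
wrist px [41. 96.] xy [561.3 -91.9] mean [564.1 -97. ] dims [63.7 86.9] jaw 65.2 z 42.4 tool yz [-209.2  -96.6]
wrist px [317. 224.] xy [ 491.1 -310.9] mean [ 492.7 -310.6] dims [62.1 86.2] jaw 96.7 z 42.4 tool yz [-0.3 -0.6]
top px [192. 263.] xy [556.9 290.2] mean [556.7 289.6] dims [63.8 86.5] jaw 64.9 z 42.2 tool yz [-589.1 -138.2]
top px [368. 263.] xy [560.9 -91.8] mean [560.4 -91.5] dims [61.9 86.8] jaw 65.2 z 41.9 tool yz [-209.3  -96.2]
```

```bash
python3 -m handwheel '[[[50,0,0],0],[[50,0,0],0],[[45,0,0],0],[[20,0,0],0],[[10,0,0],0],[[5,0,0],0],[[0,0,0],0],[[0,0,0],0],[[0,0,0],0],[[0,0,0],0]]' 0 30 && python3 -m handwheel '[[[0,0,0],0],[[0,0,0],0],[[0,0,0],0],[[0,0,0],0],[[0,0,0],0],[[0,0,0],0],[[-10,0,0],0],[[-20,0,0],0],[[-20,0,0],0],[[0,0,0],0]]' 255 30 && python3 -m handwheel '[[[0,0,0],0],[[0,0,0],0],[[0,0,0],0],[[0,0,0],0],[[0,0,0],0],[[0,0,0],0],[[0,0,0],0],[[0,0,0],0],[[0,0,0],0],[[0,0,0],0]]'
python3 - <<'E'
from h import *
f=[]
for i in range(4):
    manip.camera("wrist"); s=manip.read_state(); f.append(s["wrist_force"]); print(np.round(s["wrist_force"],2),np.round(s["effort"][1:3],2),np.round(s["moment"],3),s["finger_gap"])
print(np.mean(f,0)); goal(0,0,s["eef_pos"][2],97,1)
E
```

```text
clock: 3.3
eef_pos: [491.4, -310.5, 19.9]
eef_rot: [2.431, 1.57, -0.589]
wrist_force: [-0.5, 0.9, 0.2]
finger_gap: 94.0
clock: 4.55
eef_pos: [491.8, -310.6, 71.0]
eef_rot: [2.458, 1.569, -0.561]
wrist_force: [-0.5, 0.4, -6.0]
finger_gap: 61.9
clock: 5.8
eef_pos: [491.4, -310.4, 69.6]
eef_rot: [-1.081, 1.571, 2.183]
wrist_force: [0.3, 0.5, -6.1]
finger_gap: 61.9
[ 0.21  0.3  -5.93] [-64.27 -32.73] [-0.011  0.015  0.075] 62.27894407763925
[-0.09 -0.75 -4.89] [-64.27 -32.73] [ 0.042 -0.002 -0.001] 62.00373918606884
[-0.19 -0.19 -5.9 ] [-64.27 -32.73] [0.054 0.006 0.002] 61.6633246782294
[ 0.61 -0.09 -5.37] [-64.27 -32.73] [ 0.034  0.039 -0.048] 62.04451192850829
[ 0.13281583 -0.1815542  -5.52055447]
jaw -83.0 pos [ 491.4 -310.5   69.6] xaxis [ 0.  0. -1.] j1,j6 [-0.63  0.82] t 6.0
  1 rows of [-0.0, -368.0, 449.9] -0.0  total [-0.0, -368.0, 449.9] -0.0
```

Readings of about 5.7 N make this case roughly 0.58 kg. With a 0.60 maximum and gaps of at least 0.12, it must be the heaviest. I'll carry it towards the carrier and stop short to look at the carrier closely.

```bash
cat >> h.py <<'E'
def carrier(cam="wrist",pic=None):
    c=manip.camera(cam)
    if pic: save(c,pic)
    s,M=jaw(); d=manip.cut_out("carrier",cam)
    if not d: print("none"); return
    zm=c["z_map"]; W=np.zeros(zm.shape+(3,)); W[zm>0]=world(c,zm>0)
    near=np.hypot(W[...,0]-497,W[...,1]-95)<85
    for nm,lo,hi in (("rim",57,68),("pad",2,10)):
        m=near&(W[...,2]>lo)&(W[...,2]<hi)&(zm>0)
        if nm=="pad": m&=c["pixels"].max(2)<45
        n,l,st,_=cv2.connectedComponentsWithStats(m.astype(np.uint8))
        keep=np.isin(l,[i for i in range(1,n) if st[i,4]>12]); q=W[keep]
        if len(q)<20: print(nm,"few"); continue
        r=cv2.minAreaRect(q[:,:2].astype(np.float32)); a=r[2] if r[1][0]<r[1][1] else r[2]+90
        print(cam,nm,"conf",round(d[0]["confidence"],2),"xy",np.round(r[0],1),"dims",np.round(sorted(r[1]),1),"jaw",round(a%180,1),len(q),"z",np.round(np.median(q[:,2]),1))
E
python3 - <<'E'
from h import *
goal(382,63,200,106)
E
```

```text
jaw -83.0 pos [ 491.4 -310.5   69.6] xaxis [ 0.  0. -1.] j1,j6 [-0.63  0.82] t 6.0
  8 rows of [-16.3, -48.5, 4.6] -0.0196  total [-130.4, -384.0, 63.0] -0.1571
```

```bash
python3 -m handwheel '[[[-30,-48.5,4.6],-0.0196],[[-30,-48.5,4.6],-0.0196],[[-30,-48.5,4.6],-0.0196],[[-20,-48.5,4.6],-0.0196],[[-20,-48.5,4.6],-0.0196],[[0,-48.5,4.6],-0.0196],[[0,-48.5,4.6],-0.0196],[[0,-48.5,4.6],-0.0196],[[0,0,0],0],[[0,0,0],0]]'
python3 - <<'E'
from h import *
goal(382,63,200,106)
carrier(pic="w2"); carrier("top"); carrier("scene")
E
```

```text
clock: 7.25
eef_pos: [381.9, 63.1, 199.8]
eef_rot: [2.644, 1.57, -0.218]
wrist_force: [0.1, -0.9, -6.1]
finger_gap: 61.5
jaw -74.0 pos [381.9  63.1 199.8] xaxis [ 0.001 -0.    -1.   ] j1,j6 [0.07 1.36] t 7.25
  1 rows of [-0.2, 0.1, -0.1] 0.0003  total [-0.2, 0.1, -0.1] 0.0003
wrist rim conf 0.79 xy [488.   92.7] dims [90.1 96.5] jaw 106.0 1780 z 62.4
wrist pad conf 0.79 xy [496.9  94.8] dims [63.6 84.9] jaw 105.6 5365 z 6.2
top rim conf 0.65 xy [496.2  95.1] dims [ 89.4 114.2] jaw 106.1 341 z 61.8
top pad conf 0.65 xy [470.4  89.1] dims [32.5 62.1] jaw 16.1 182 z 6.3
scene rim conf 0.69 xy [497.8  95.4] dims [ 90.3 116.7] jaw 105.5 311 z 60.7
scene pad conf 0.69 xy [485.2  91.7] dims [63.1 63.7] jaw 18.0 304 z 4.6
```

View pics/w2.png

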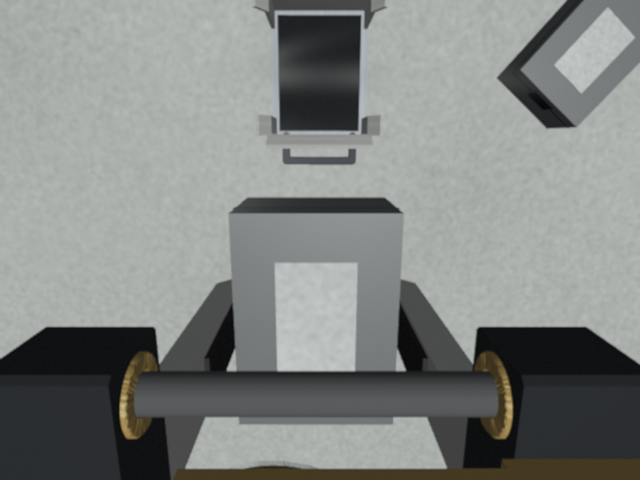

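The wrist view shows the case held square, with the carrier straight ahead: pad at (318,70), rims intact. I'll move over it and lower.

```bash
python3 - <<'E'
from h import *
goal(496.9,95,26,105.9,1)
E
python3 -m handwheel '[[[0,0,-40],0],[[0,0,-40],0],[[0,0,-39.5],0],[[0,0,0],0],[[50,0,0],0],[[30,0,0],0],[[0,0,0],0],[[0,0,0],0],[[0,0,0],0],[[0,0,0],0]]'
python3 - <<'E'
from h import *
goal(496.9,95,26,105.9,1)
E
```

```text
jaw -74.1 pos [381.9  62.7 199.6] xaxis [-0. -0. -1.] j1,j6 [0.07 1.36] t 7.55
  1 rows of [173.5, 0.4, -119.5] 0.0003  total [173.5, 0.4, -119.5] 0.0003
clock: 8.8
eef_pos: [497.0, 96.1, 120.5]
eef_rot: [2.967, 1.569, 0.104]
wrist_force: [0.8, 0.6, -6.5]
finger_gap: 61.5
jaw -74.0 pos [497.   96.1 120.5] xaxis [ 0.001  0.    -1.   ] j1,j6 [0.12 1.41] t 8.8
  1 rows of [94.5, 1.0, 0.5] 0.0015  total [94.5, 1.0, 0.5] 0.0015
```

```bash
python3 -m handwheel '[[[20,1,0.5],0],[[30,0,0],0],[[20,0,0],0],[[10,0,0],0],[[8,0,0],0],[[4,0,0],0],[[0,0,0],0],[[0,0,0],0],[[0,0,0],0],[[0,0,0],0]]'
python3 - <<'E'
from h import *
goal(496.9,95,26,105.9,1)
for i in range(3): manip.camera("scene"); print(np.round(manip.read_state()["wrist_force"],1))
E
```

```text
clock: 10.05
eef_pos: [496.5, 95.0, 27.8]
eef_rot: [2.991, 1.57, 0.128]
wrist_force: [1.0, -0.9, -4.2]
finger_gap: 62.1
jaw -74.0 pos [496.5  95.   27.8] xaxis [ 0.  0. -1.] j1,j6 [0.12 1.41] t 10.05
  1 rows of [1.8, 0.1, -0.4] 0.0015  total [1.8, 0.1, -0.4] 0.0015
[ 0.6  0.1 -5.8]
[ 0.9 -0.2 -6.5]
[ 0.4  0.2 -5.5]
```

```bash
python3 -m handwheel '[[[0.5,0,-0.4],0],[[0.5,0,0],0],[[0.5,0,0],0],[[0.5,0,0],0],[[0,0,0],0],[[0,0,0],0],[[0,0,0],0],[[0,0,0],0],[[0,0,0],0],[[0,0,0],0]]'
python3 - <<'E'
from h import *
goal(496.9,95,26,105.9,1)
for i in range(3): manip.camera("scene"); print(np.round(manip.read_state()["wrist_force"],1))
E
```

```text
clock: 11.45
eef_pos: [496.9, 95.1, 25.8]
eef_rot: [2.989, 1.571, 0.126]
wrist_force: [-3.1, -0.4, 4.2]
finger_gap: 61.4
jaw -74.0 pos [496.9  95.1  25.8] xaxis [ 0.  0. -1.] j1,j6 [0.12 1.41] t 11.45
  1 rows of [-0.2, 0.1, -0.0] 0.0015  total [-0.2, 0.1, -0.0] 0.0015
[-3.5 -0.9  3.9]
[-3.1 -1.   4.4]
[-3.6 -0.1  4.2]
```

```bash
python3 -m handwheel '[[[0,0,0],0],[[0,0,0],0],[[0,0,0],0],[[0,0,0],0],[[0,0,0],0],[[-20,0,0],0],[[-50,0,0],0],[[-50,0,0],0],[[-55,0,0],0],[[0,0,0],0]]' 0 30
python3 - <<'E'
from h import *
goal(556.9,290.2,200,65)
E
```

```text
clock: 12.85
eef_pos: [498.3, 95.3, 204.6]
eef_rot: [2.983, 1.564, 0.12]
wrist_force: [-0.3, -0.6, -0.5]
finger_gap: 93.9
jaw -74.0 pos [498.3  95.3 204.6] xaxis [ 0.007  0.001 -1.   ] j1,j6 [0.12 1.41] t 12.85
  5 rows of [1.0, -39.9, -11.7] 0.1431  total [5.2, -171.2, -110.0] 0.7153
```

```bash
python3 -m handwheel '[[[1.3,-42.8,-27.5],0],[[1.3,-42.8,-27.5],0],[[1.3,-42.8,-27.5],0],[[1.3,-42.8,-27.5],0],[[0,0,0],-0.1733],[[0,0,0],-0.1733],[[0,0,0],-0.1733],[[0,0,0],-0.1733],[[0,0,0],-0.1733],[[0,0,0],-0.1733]]' && python3 -m handwheel '[[[0,0,0],-0.1733],[[0,0,0],-0.1733],[[0,0,0],-0.1733],[[0,0,0],-0.1733],[[0,0,0],-0.1733],[[0,0,0],-0.1733],[[0,0,0],-0.1733],[[0,0,0],-0.1733],[[0,0,0],0],[[0,0,0],0]]'
python3 - <<'E'
from h import *
goal(556.9,290.2,20,65,1)
tops(pic="w3")
E
```

```text
clock: 14.1
eef_pos: [555.1, 289.8, 194.0]
eef_rot: [-0.906, 1.569, -2.723]
wrist_force: [-0.0, -0.3, 0.2]
finger_gap: 94.1
clock: 15.35
eef_pos: [555.3, 289.9, 194.8]
eef_rot: [-2.265, 1.57, -2.705]
wrist_force: [-0.1, 0.3, -0.1]
finger_gap: 93.7
jaw 64.8 pos [555.3 289.9 194.8] xaxis [-0.001 -0.    -1.   ] j1,j6 [ 0.42 -0.71] t 15.35
  1 rows of [174.8, 1.1, 1.4] -0.004  total [174.8, 1.1, 1.4] -0.004
wrist px [316. 232.] xy [557.6 289.8] mean [556.3 290.4] dims [62.2 86.9] jaw 64.5 z 42.2 tool yz [0.9 2.2]
```

```bash
python3 -m handwheel '[[[50,0.9,2],0.005],[[50,0,0],0],[[45,0,0],0],[[20,0,0],0],[[8,0,0],0],[[2,0,0],0],[[0,0,0],0],[[0,0,0],0],[[0,0,0],0],[[0,0,0],0]]' 0 30 && python3 -m handwheel '[[[0,0,0],0],[[0,0,0],0],[[0,0,0],0],[[0,0,0],0],[[0,0,0],0],[[0,0,0],0],[[-10,0,0],0],[[-20,0,0],0],[[-20,0,0],0],[[0,0,0],0]]' 255 30 && python3 -m handwheel '[[[0,0,0],0],[[0,0,0],0],[[0,0,0],0],[[0,0,0],0],[[0,0,0],0],[[0,0,0],0],[[0,0,0],0],[[0,0,0],0],[[0,0,0],0],[[0,0,0],0]]'
python3 - <<'E'
from h import *
f=[]
for i in range(6):
    manip.camera("wrist"); s=manip.read_state(); f.append(s["wrist_force"])
print(np.mean(f,0),np.std(f,0)); goal(0,0,s["eef_pos"][2],97,1)
E
```

```text
clock: 16.65
eef_pos: [557.7, 290.0, 20.7]
eef_rot: [0.91, 1.57, 0.469]
wrist_force: [0.1, 0.6, -0.4]
finger_gap: 94.0
clock: 17.9
eef_pos: [558.6, 290.4, 73.1]
eef_rot: [0.864, 1.567, 0.422]
wrist_force: [-0.3, -0.5, -4.1]
finger_gap: 61.8
clock: 19.15
eef_pos: [557.6, 289.9, 70.5]
eef_rot: [1.438, 1.571, 0.997]
wrist_force: [0.8, -1.1, -3.3]
finger_gap: 62.0
[ 0.01179452  0.13605187 -4.40635395] [0.45787135 0.39757274 0.29339891]
jaw 64.7 pos [557.6 289.9  70.4] xaxis [-0. -0. -1.] j1,j6 [ 0.42 -0.71] t 19.45
  1 rows of [0.0, -500.3, -380.3] -0.5635  total [0.0, -500.3, -380.3] -0.5635
```

About 4.3 N, so 0.44 kg: the middle weight. By the stated limits the third must then be 0.32 kg or less; I'll confirm that when I heft it. I'll carry this one towards the carrier and look at the bottom case's lid on the way.

Run:
```python
from h import *
goal(612,128,200,105.9,6)
```

```text
jaw 64.7 pos [557.6 289.9  70.4] xaxis [-0. -0. -1.] j1,j6 [ 0.42 -0.71] t 19.45
  6 rows of [-21.6, -26.0, 13.1] -0.1198  total [-129.6, -123.2, 118.4] -0.7188
```

```bash
python3 -m handwheel '[[[-50,-26,13.1],-0.1198],[[-50,-26,13.1],-0.1198],[[-29.6,-26,13.1],-0.1198],[[0,-26,13.1],-0.1198],[[0,-26,13.1],-0.1198],[[0,-26,13.1],-0.1198],[[0,0,0],0],[[0,0,0],0],[[0,0,0],0],[[0,0,0],0]]'
python3 - <<'E'
from h import *
tops(z0=43,z1=54,pic="w4"); tops("top",43,54); tops("scene",44,51)
goal(496.9,95,110,105.9,1)
E
```

```text
clock: 20.7
eef_pos: [612.0, 128.4, 200.2]
eef_rot: [0.169, 1.571, 0.446]
wrist_force: [1.0, -0.4, -4.4]
finger_gap: 61.9
wrist px [315.  64.] xy [496.7  96.4] mean [495.6  96.2] dims [62.2 85.8] jaw 105.9 z 48.3 tool yz [   1.  -119.7]
jaw 105.9 pos [612.1 128.1 200.1] xaxis [ 0.  0. -1.] j1,j6 [ 0.15 -1.7 ] t 20.85
  1 rows of [90.1, -0.3, -119.9] 0.0001  total [90.1, -0.3, -119.9] 0.0001
```

View pics/w4.png

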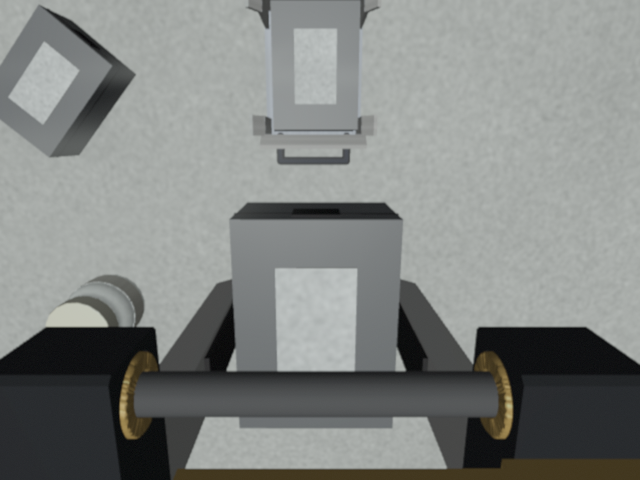

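The wrist view shows the bottom case seated flat between the guides: lid at (315,64), height 48 mm. I'll place the second on it.

```bash
python3 -m handwheel '[[[0,0,-40],0],[[0,-0.3,-40],0],[[0,0,-39.9],0],[[40,0,0],0],[[50,0,0],0],[[15,0,0],0],[[10,0,0],0],[[0,0,0],0],[[0,0,0],0],[[0,0,0],0]]' && python3 -m handwheel '[[[0,0,0],0],[[4,0,0],0],[[4,0,0],0],[[3,0,0],0],[[2,0,0],0],[[1,0,0],0],[[0,0,0],0],[[0,0,0],0],[[0,0,0],0],[[0,0,0],0]]'
python3 - <<'E'
from h import *
goal(496.9,95.4,68.4,105.9,1)
for i in range(3): manip.camera("scene"); print(np.round(manip.read_state()["wrist_force"],1))
E
```

```text
clock: 22.1
eef_pos: [497.4, 94.7, 85.9]
eef_rot: [-0.168, 1.569, 0.109]
wrist_force: [-1.1, -0.1, -4.2]
finger_gap: 61.8
clock: 23.35
eef_pos: [497.0, 94.7, 71.1]
eef_rot: [0.11, 1.571, 0.387]
wrist_force: [0.3, -0.9, -4.2]
finger_gap: 61.7
jaw 105.9 pos [497.   94.7  71.1] xaxis [ 0.  0. -1.] j1,j6 [ 0.12 -1.73] t 23.35
  1 rows of [2.7, 0.7, 0.1] -0.0001  total [2.7, 0.7, 0.1] -0.0001
[-0.4  0.1 -4.4]
[-0.1 -0.1 -3.5]
[-0.8  0.5 -4.2]
```

```bash
python3 -m handwheel '[[[0.8,0.6,0],0],[[0.7,0,0],0],[[0.5,0,0],0],[[0.5,0,0],0],[[0.3,0,0],0],[[0,0,0],0],[[0,0,0],0],[[0,0,0],0],[[0,0,0],0],[[0,0,0],0]]'
python3 - <<'E'
from h import *
goal(496.9,95.4,68.4,105.9,1)
for i in range(3): manip.camera("scene"); print(np.round(manip.read_state()["wrist_force"],1))
E
```

```text
clock: 24.75
eef_pos: [496.8, 95.3, 68.4]
eef_rot: [-0.081, 1.571, 0.197]
wrist_force: [-3.4, -0.0, 2.9]
finger_gap: 61.7
jaw 105.9 pos [496.8  95.3  68.4] xaxis [ 0.  0. -1.] j1,j6 [ 0.12 -1.73] t 24.75
  1 rows of [-0.0, 0.1, 0.1] -0.0  total [-0.0, 0.1, 0.1] -0.0
[-4.  -0.7  3.3]
[-4.   0.6  3.8]
[-3.8  0.1  3.7]
```

```bash
python3 -m handwheel '[[[0,0,0],0],[[0,0,0],0],[[0,0,0],0],[[0,0,0],0],[[0,0,0],0],[[-20,0,0],0],[[-50,0,0],0],[[-60,0,0],0],[[0,0,0],0],[[0,0,0],0]]' 0 30
python3 - <<'E'
from h import *
goal(561.1,-91.8,195,65.2)
E
```

```text
clock: 26.15
eef_pos: [496.5, 95.2, 197.5]
eef_rot: [2.966, 1.57, -3.04]
wrist_force: [0.1, 0.5, -0.2]
finger_gap: 94.2
jaw 105.9 pos [496.5  95.2 197.5] xaxis [-0.001 -0.    -1.   ] j1,j6 [ 0.12 -1.73] t 26.15
  5 rows of [0.5, -38.1, 13.4] 0.142  total [2.4, -197.6, 11.0] 0.7102
```

```bash
python3 -m handwheel '[[[0.5,-38.1,13.4],0.142],[[0.5,-38.1,13.4],0.142],[[0.5,-38.1,13.4],0.142],[[0.5,-38.1,13.4],0.142],[[0.5,-38.1,13.4],0.142],[[0,0,0],0],[[0,0,0],0],[[0,0,0],0],[[0,0,0],0],[[0,0,0],0]]'
python3 - <<'E'
from h import *
tops()
goal(561.1,-91.8,20,65.2,1)
E
```

```text
clock: 27.4
eef_pos: [561.2, -91.4, 195.8]
eef_rot: [0.208, 1.571, -0.223]
wrist_force: [-0.4, 0.4, -0.0]
finger_gap: 93.8
wrist px [314. 229.] xy [561.4 -92.3] mean [560.  -91.7] dims [62.1 86.5] jaw 65.2 z 42.2 tool yz [-0.7  0.5]
jaw 65.3 pos [561.2 -91.5 195.8] xaxis [ 0. -0. -1.] j1,j6 [-0.23 -1.36] t 27.45
  1 rows of [175.8, -0.3, -0.0] 0.0009  total [175.8, -0.3, -0.0] 0.0009
```

```bash
python3 -m handwheel '[[[50,-0.5,0.4],0],[[50,0,0],0],[[45,0,0],0],[[20,0,0],0],[[8,0,0],0],[[2.8,0,0],0],[[0,0,0],0],[[0,0,0],0],[[0,0,0],0],[[0,0,0],0]]' 0 30 && python3 -m handwheel '[[[0,0,0],0],[[0,0,0],0],[[0,0,0],0],[[0,0,0],0],[[0,0,0],0],[[0,0,0],0],[[-10,0,0],0],[[-20,0,0],0],[[-20,0,0],0],[[0,0,0],0]]' 255 30 && python3 -m handwheel '[[[0,0,0],0],[[0,0,0],0],[[0,0,0],0],[[0,0,0],0],[[0,0,0],0],[[0,0,0],0],[[0,0,0],0],[[0,0,0],0],[[0,0,0],0],[[0,0,0],0]]'
python3 - <<'E'
from h import *
f=[]
for i in range(6):
    manip.camera("wrist"); s=manip.read_state(); f.append(s["wrist_force"])
print(np.mean(f,0),np.std(f,0)); goal(612,128,230,105.9,6)
E
```

```text
clock: 28.7
eef_pos: [561.5, -92.5, 20.2]
eef_rot: [0.284, 1.57, -0.149]
wrist_force: [0.5, -0.1, 0.1]
finger_gap: 94.2
clock: 29.95
eef_pos: [562.1, -92.6, 71.5]
eef_rot: [0.206, 1.568, -0.226]
wrist_force: [-0.2, 0.1, -2.1]
finger_gap: 61.8
clock: 31.2
eef_pos: [561.4, -92.4, 69.9]
eef_rot: [-1.713, 1.571, -2.146]
wrist_force: [-0.2, 0.2, -2.8]
finger_gap: 62.0
[-0.46150692 -0.08012256 -2.44369012] [0.52531133 0.29940668 0.51001403]
jaw 65.2 pos [561.4 -92.5  69.9] xaxis [-0.  0. -1.] j1,j6 [-0.23 -1.37] t 31.5
  6 rows of [-26.7, 38.3, 3.4] -0.1184  total [-160.1, 221.4, -46.5] -0.7102
```

About 2.45 N, 0.25 kg: the lightest, so the order is confirmed. I'll take it over, with another look at the stack on the way.

```bash
python3 -m handwheel '[[[-55,38.3,3.4],-0.1184],[[-55,38.3,3.4],-0.1184],[[-50,38.3,3.4],-0.1184],[[0,38.3,3.4],-0.1184],[[0,38.3,3.4],-0.1184],[[0,38.3,3.4],-0.1184],[[0,0,0],0],[[0,0,0],0],[[0,0,0],0],[[0,0,0],0]]'
python3 - <<'E'
from h import *
tops(z0=84,z1=96,pic="w5"); tops("top",84,96); tops("scene",86,94,pic="s5")
goal(496.9,95.4,142,105.9,1)
E
```

```text
clock: 32.75
eef_pos: [609.5, 122.0, 222.0]
eef_rot: [-0.67, 1.571, -0.394]
wrist_force: [-0.1, 1.0, -3.3]
finger_gap: 62.0
wrist px [323.  67.] xy [497.4  96.9] mean [496.1  96.5] dims [62.2 84.8] jaw 105.7 z 90.3 tool yz [   6.3 -114.7]
scene px [400. 258.] xy [498.1  96.5] mean [500.4  99.1] dims [64.2 90.5] jaw 106.0 z 88.6 tool yz [   5.5 -114.2]
jaw 105.9 pos [609.4 122.4 222. ] xaxis [-0. -0. -1.] j1,j6 [ 0.14 -1.71] t 32.9
  1 rows of [80.0, 4.8, -115.6] -0.0004  total [80.0, 4.8, -115.6] -0.0004
```

View pics/w5.png

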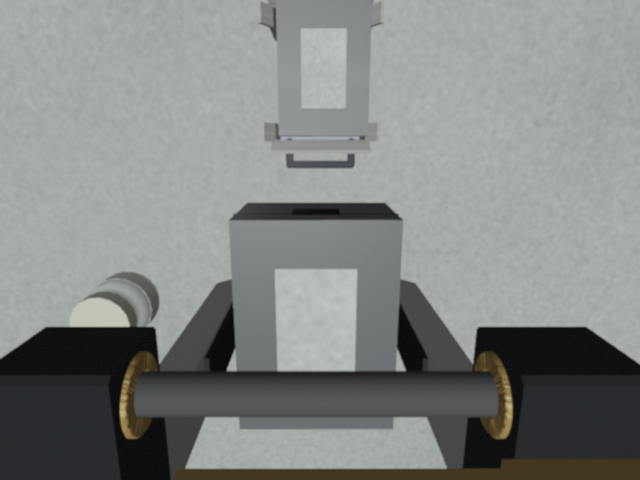

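The second case sits square on the first (323,67; lid at 90 mm, same angle). I'll set the last one down.

```bash
python3 -m handwheel '[[[0,2,-39],0],[[0,2,-39],0],[[0,1,-37.9],0],[[40,0,0],0],[[35,0,0],0],[[15,0,0],0],[[6,0,0],0],[[0,0,0],0],[[0,0,0],0],[[0,0,0],0]]' && python3 -m handwheel '[[[0,0,0],0],[[4,0,0],0],[[4,0,0],0],[[3,0,0],0],[[2,0,0],0],[[0.5,0,0],0],[[0,0,0],0],[[0,0,0],0],[[0,0,0],0],[[0,0,0],0]]'
python3 - <<'E'
from h import *
goal(497.2,95.6,109.9,105.9,1)
for i in range(3): manip.camera("scene"); print(np.round(manip.read_state()["wrist_force"],1))
E
```

```text
clock: 34.15
eef_pos: [496.8, 95.9, 126.6]
eef_rot: [-0.137, 1.57, 0.141]
wrist_force: [-0.0, 0.0, -1.4]
finger_gap: 61.6
clock: 35.4
eef_pos: [496.6, 95.8, 112.5]
eef_rot: [0.091, 1.571, 0.369]
wrist_force: [-0.1, 0.3, -1.7]
finger_gap: 61.8
jaw 105.9 pos [496.6  95.8 112.5] xaxis [ 0.  0. -1.] j1,j6 [ 0.12 -1.73] t 35.4
  1 rows of [2.6, -0.4, 0.5] 0.0002  total [2.6, -0.4, 0.5] 0.0002
[-1.  -0.7 -2.6]
[ 0.7 -0.3 -1.3]
[-0.5  0.  -2.2]
```

```bash
python3 -m handwheel '[[[0.8,-0.3,0.5],0],[[0.7,0,0],0],[[0.5,0,0],0],[[0.4,0,0],0],[[0.2,0,0],0],[[0,0,0],0],[[0,0,0],0],[[0,0,0],0],[[0,0,0],0],[[0,0,0],0]]'
python3 - <<'E'
from h import *
goal(497.2,95.6,109.9,105.9,1)
for i in range(3): manip.camera("scene"); print(np.round(manip.read_state()["wrist_force"],1))
E
```

```text
clock: 36.8
eef_pos: [497.1, 95.7, 109.9]
eef_rot: [-0.211, 1.571, 0.067]
wrist_force: [-1.4, -0.3, 0.2]
finger_gap: 62.1
jaw 105.9 pos [497.1  95.7 109.9] xaxis [ 0.  0. -1.] j1,j6 [ 0.12 -1.73] t 36.8
  1 rows of [-0.0, -0.1, 0.1] 0.0003  total [-0.0, -0.1, 0.1] 0.0003
[-2.  -0.   0.4]
[-1.9 -0.3  1.4]
[-0.6 -0.1  1.3]
```

Contact, with the weight fully carried by the stack. I'll release, rise, and back off to the side for a check.

```bash
python3 -m handwheel '[[[0,0,0],0],[[0,0,0],0],[[0,0,0],0],[[0,0,0],0],[[0,0,0],0],[[-15,0,0],0],[[-40,0,0],0],[[-50,0,0],0],[[-30,0,0],0],[[0,0,0],0]]' 0 30 && python3 -m handwheel '[[[0,0,40],0],[[0,0,40],0],[[0,0,35],0],[[0,0,0],0],[[0,0,0],0],[[0,0,0],0],[[0,0,0],0],[[0,0,0],0],[[0,0,0],0],[[0,0,0],0]]'
python3 - <<'E'
from h import *
tops(z0=126,z1=138,pic="w6"); tops("top",126,138); tops("scene",128,136,pic="s6")
a=cv2.imread("pics/w6.png"); b=cv2.imread("pics/s6.png")
cv2.imwrite("pics/both6.png",np.hstack([cv2.resize(a,(400,300)),cv2.resize(b[180:420,180:500],(400,300))]))
E
```

```text
clock: 38.2
eef_pos: [497.8, 95.8, 247.9]
eef_rot: [-0.152, 1.566, 0.125]
wrist_force: [0.8, 0.1, 0.3]
finger_gap: 93.9
clock: 39.45
eef_pos: [607.7, 127.2, 244.9]
eef_rot: [1.342, 1.571, 1.62]
wrist_force: [0.5, -0.5, -0.4]
finger_gap: 93.9
wrist px [315.  67.] xy [500.1  98. ] mean [498.9  97.5] dims [62.2 80.9] jaw 106.0 z 132.3 tool yz [   1.4 -111.5]
scene px [402. 238.] xy [498.   96.8] mean [500.8  99.5] dims [64.5 90.1] jaw 106.1 z 130.7 tool yz [   0.9 -113.8]
```

View pics/both6.png

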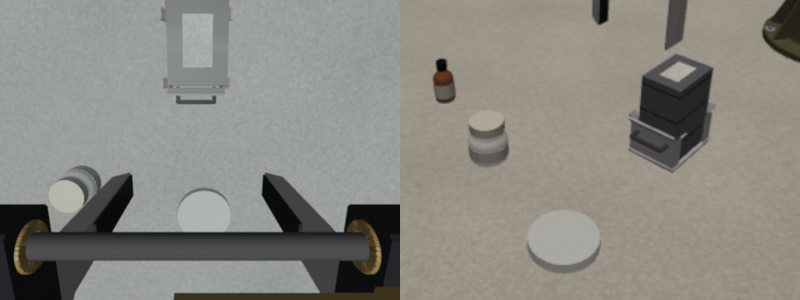

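The stack stands square in the carrier with bottle, pot and dish where they were (stack at about (197,45) in the wrist half, (678,105) in the scene half). Handing in.

```bash
python3 -c "
from cell import manip
print(manip.sign_off())"
```

```text
the job is handed in; nothing more can be done
None
```

All three cases are packed in the carrier, lid up, in weight order, and I handed the job in at about 39.6 s on the robot's clock.

| Position | Case | Measured weight |
|---|---|---|
| Bottom | right-hand | about 0.58 kg |
| Middle | left-hand | about 0.44 kg |
| Top | centre | about 0.25 kg |

I placed the first two before hefting the third, because the stated weight limits already fixed the order; the third heft then confirmed it. Each case was lowered until the wrist force showed contact, then released.

**Last checks:**
- **Stack:** the lids measured 48, 90 and 132 mm high, as they should. The scene camera put the middle and top case centres within 0.3 mm of each other, at 106.0 and 106.1° against about 105.9° for the carrier.
- **Surroundings:** the bottle, pot and dish look untouched. The gripper was open and well clear of the stack when I handed in.
- **Disagreements:** the last wrist-camera reading of the top case was 2 mm off in x and 1 mm in y from the scene camera, because its view was cut off at the picture edge. Camera readings of the placed cases also sat about 1 to 1.5 mm from where I released them, which is within the stated calibration. The top camera gave no usable check on the stack.

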